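# Seat the pump housing and hold the inspection mirror on its hidden dot

### The arm

A 6-joint arm with a two-finger parallel gripper is mounted at the origin on a cart in front of the work surface, level with it; the furniture and walls round the work are solid. World frame = base frame: x ahead of the robot, y to its left, z up, the work surface at z = 0. Lengths are in mm, angles in rad, forces in N, time in s.
With the tool pointing down it reaches from about 350 to 975 mm from the base axis. Payload 7.1 kg.
Tool frame: the origin (TCP) lies at the very end of the fingers, on their centre line; the grasp point (between the pads) lies 19 mm behind it; z points along the fingers, x is the direction in which the jaws open and shut, and the axes are right-handed (so a half turn about z gives the same grasp; the last joint's range is limited). The gripper opens to 88 mm and grips with 3 to 60 N. Pads are 20 mm wide; open, the fingers measure 115 mm over their backs; the gripper's body (75 mm by 178 mm) begins 61 mm behind the grasp point.
Start: joints at [1.212, 0.423, 1.63, -0, 1.089, -0.019], TCP at [208.279, 589.258, 222.675] pointing down, gripper open.
Joint ranges: [-3, 3], [-0.9, 2.11], [0.09, 2.58], [-1.31, 4.45], [0.11, 2.69], [-2.54, 2.54]. Speed limits (rad/s): [2.39, 2.39, 3.01, 3.14, 3.14, 3.14].

### API

Orientations are given as a rotation vector (axis times angle).
In Python, from workcell import ctrl gives the robot as it stands. The module is installed in compiled form; this text tells all that it offers.
- The arm moves only by the tool move_arm, never from a script. Its argument "motion" is a list of rows, each a list of 2 entries, a list of its own where there are three numbers: the shift along the tool's x, y, z normalised to -1 to 1, where 1 is 150 mm, then the turn, a rotation vector about the tool's x, y, z normalised to -1 to 1, where 1 is 60 degrees. In form: [[[x, y, z], [rx, ry, rz]], ...]. A call has exactly 5 rows; each row is the pose to reach, as a shift and turn from the pose commanded when the call began, along the tool's axes at that moment; what a row does not reach only later rows make up. A row lasts 1/8 s, in which the tool goes at most 62.5 mm and 10.7 degrees, less where a joint would pass 70% of its speed; a pose out of reach is approached as far as the arm can. A call with a number of a shift or a turn outside -1 to 1 is refused whole. A call with a gripper value outside its range is refused whole. "gripper" is the opening, from 0 (shut) to 1 (fully open), set as the call begins (left out, the last holds). The fingers move at their own pace and stop on an object; the grip force is fixed at half the most. Time passes only in rows, so rows that repeat a pose let the fingers close, or fill a call up. It gives the time, the measured TCP pose, the force and the opening at its end, in the units of the state.
- ctrl.get_obs(): the state, without advancing time (a new reading comes with each control period).
- ctrl.get_image(name): name is "scene" or "top" or "wrist"; returns a dict with "pixels" (480x640x3 uint8, red, green, blue), "camera_matrix" (3x3 intrinsics, pixels), "D" ([k1, k2, p1, p2, k3] as OpenCV has them; the pictures are not rectified), "R" (3x3) and "t" (3): a world point X has camera coordinates R X + t; the wrist camera has in their place "mount" (4x4, takes a point from camera to tool coordinates, whose origin is the TCP and whose axes are the tool frame's). Camera axes: x right, y down, z forward; pixel columns grow to the right and rows downward; lengths in mm; the calibration is good to about 2 mm. A picture is of the moment at which its call begins: read the wrist's pose just before it. There is no depth.
- ctrl.close_job(): hands the job in, once; it reports no verdict.
Trained networks look in the newest picture that a camera, given by its name, has taken for a name from the list of things; names that differ only in an ending like _2 or _b are one class to them, and where a whole thing is asked for, a point or a joint stands for the part that bears it (a point fixed in the world has none). Each returns a list of dicts, best first, with "p" (0 to 1); they miss things now and then, are a little off and sometimes report something else, mostly with a low value. They report only what shows in the picture. A call takes as long as a camera call. They do not tell look-alikes from the thing itself.
- ctrl.boxes_of(camera, name): "location" ([x, y, z] in mm, in world coordinates, good to about 4 mm: the middle of the surface that is visible of it).
- ctrl.regions_of(camera, name): "mask" (480x640 bool, what is visible of it).
- ctrl.pinpoint(camera, name): "location" ([x, y, z] in mm, in world coordinates, good to about 4 mm: a listed point, or the origin of a listed thing).
The state is a dict: "t": time; "qpos": joint angles; "qvel": joint speeds; "joint_torque": joint torques, N m; "ee_pos": TCP position; "orientation": TCP orientation; "ft_force": force on the tool from outside, world axes, zero at the start; "moment": the same for the moment, N m; "width": finger opening in mm.
Only numpy, scipy, OpenCV 4.12 (cv2) and the standard library are available. Lean on these libraries where they do the work, as an engineer would, in place of code of your own. Each camera call takes 0.05 s, during which the arm holds its last target.

### The job

Set the aluminium pump housing upright in the blue nest with its red-dotted face towards the inspection stand, slide it past the sprung plunger until it is fully home against the dark end stop, keep it pressed steadily there for about a second, and let go of it. Then take the orange handle on top of the little mirror and turn it until the stand's camera, looking into the mirror, sees the red dot in the middle of it. The mirror springs back if released, so finish while still holding the handle at that angle; leave the beaker, the dropper bottle and the stopwatch where they are.

Things in the scene. Friction and masses are not known exactly. Their poses are not given: they have to be found in the camera images.
- housing: Loose aluminium pump housing, a block 34 (x) x 60 (y) x 60 (z) mm, about 0.25 kg. Origin: centre of its underside, z up. Its +x face (60 x 60 mm) carries a red dot 13 mm across; a thin red line on the top runs along that same edge. It starts upright on the worktop to the right of the stand's camera, the dotted face turned away from the robot to within 0.5 rad.
- dot (a point): Centre of the red dot on the housing's +x face, 17.5 mm from its middle plane and 40 mm above its underside.
- nest: Fixed blue nest at the left, its yaw varies. Origin: on the worktop below the seated housing, z up. Channel along y, 37 mm wide, floor 8 mm above the worktop, between aluminium rails (inner faces x = -18.5 and +18.5 mm, tops z = 24 mm, y = -78 to +37 mm); +y end closed by the stop, -y end open. +x faces the stand: seated, the housing's axes are parallel to the nest's.
- seat (a point): Point on the nest where the housing's origin lies when it is fully home: 1.5 mm to the nest's +x (the plunger presses it onto the +x rail), y = 0, z = 8 mm above the worktop.
- stop: Dark steel end stop, 44 mm wide, 20 mm above the channel floor; fixed. Origin: middle of its contact face, at nest y = +30 mm, on the channel floor. The housing is pushed along the nest's +y onto it.
- plunger (a joint): Sprung brass plunger, rounded nose, through the -x rail at nest y = 0, 12 to 23 mm above the worktop. At 0 it stands 5 mm into the channel; pressed in, up to 0.0065 m. The housing sliding along wedges it aside: 0.002 with the housing on the +x rail, about 4 N. Its grey casing (top z = 28 mm) stands outside that rail, y = -23 to +23, out to x = -59 mm.
- stand: Fixed inspection stand, its yaw varies: grey base 205 x 56 x 10 mm with a mirror on an upright pivot and a small black camera on a post. Origin: on the worktop under the mirror's pivot, z up; x points to the camera (body x = 133 to 167 mm, top z = 69 mm).
- lens (a point): Front of the camera's lens: stand x = 124 mm, 50 mm above the worktop. The camera looks at the mirror's middle.
- mirror_mid (a point): Middle of the mirror's glass (58 mm wide, 48 mm high), on the upright pivot axis, 50 mm above the worktop. Its own +x axis is the mirror's outward normal. The camera sees the dot when that normal halves the angle, seen from above, between the directions from here to the lens and from here to the dot.
- mirror (a joint): Turn of the mirror on its upright pivot in rad: at 0 (its start) it squarely faces the camera; it grows clockwise seen from above, up to 1.35. A return spring of 0.06 N m per rad with a preload of 0.009 N m drives it back to 0 when released. The right angle lies between 0.25 and 1.0.
- handle_mid (a point): Grip point of the orange flat handle bar fixed on top of the mirror, turning with it: 12 mm thick (x, along the mirror's normal), 46 mm wide (y, along the mirror), 30 mm high, from 92 to 122 mm above the worktop. This point: in its middle, 110 mm above the worktop, 3.5 mm behind the pivot axis.
- sight (a point): The camera's line of sight after its reflection in the mirror: point at the mirror's middle, on the pivot axis; its +x axis runs along the reflected line. It belongs to a thin white pointer with a red tip, 53 mm long, low at the pivot (12 to 17 mm above the worktop), geared to turn clockwise twice as far as the mirror; at 0 it points at the camera. The dot is in view when it lies on this line.
- small_beaker: Loose glass beaker 62 x 68 x 80 mm with blue contents, a bystander. Origin: middle of its underside.
- timer: Loose black stopwatch 71 x 59 x 17 mm, a bystander. Origin: middle of its underside.
- dropper: Loose brown dropper bottle 33 x 34 x 102 mm, a bystander. Origin: middle of its underside.
Not all that is in view belongs to the job. What is shaped like the housing but green or purple is not meant.

How it is judged (in metres and radians):
On the way, in this order (a step that is already met when the one before it is completed fails the run):
1. the housing is pressed against the stop (over 2 N for 0.5 s), dotted face towards the stand, with the plunger pushed in (contact force between housing and stop above 2 N and value of joint plunger above 0.001 m and distance between housing and seat below 0.006 m and x of dot in the frame of nest above 0.01 m), for 0.5 s.
2. the housing is let go and the mirror, held by its handle, shows the dot to the camera (y of dot in the frame of sight between -0.025 and 0.025 m and x of dot in the frame of sight above 0.08 m and contact force between the fingers and mirror above 0.5 N and contact force between the arm and housing below 0.1 N), for 0.5 s.
At the end, for the whole second after the job is handed in: Fingers hold the handle (over 0.5 N), mirror still, the reflected line of sight passing within 25 mm sideways of the dot (0.05 rad of mirror); housing untouched, upright, within 5 mm of its seat and 0.08 rad of the nest's direction, dot towards the stand, plunger in by over 1 mm (all of step 2 and velocity of joint mirror between -0.1 and 0.1 rad/s and distance between housing and seat below 0.005 m and angle between housing's own z axis and vertical below 0.06 rad and x of dot in the frame of nest above 0.01 m and angle between the x axis of housing and the x axis of nest, either way round below 0.08 rad and value of joint plunger above 0.001 m and linear speed of housing below 0.02 m/s); the arm keeps its last pose, push and grip.
It fails at once if the beaker, dropper bottle or stopwatch is moved by more than 20 mm or tipped (distance of any of small_beaker, timer, dropper from where it was at the start of the episode above 0.02 m or angle between any of dropper, small_beaker's own z axis and vertical above 0.5 rad).
It also fails if it takes over 58 s, if anything falls off the work surface, if the arm or the gripper's body presses on something with over 40 N, if the wrist force passes 120 N, or if a joint passes its speed limit or range.

## Working session

There is one attempt and no reset: what is moved stays moved. The work goes in short steps, Python scripts to look and compute and a tool call to move; the robot and the scene stay as the last step left them, time stands still between calls to the robot, and variables do not carry over. Pictures are saved under pics/ and viewed, and the job is handed in when it is done.

Besides the shell and the picture viewer there is one more tool, called after "Call:" as a command line: name --argument value ..., lists and objects as JSON in quotes. move_arm: Moves the arm, as the interface text tells. Its arguments: {"type":"object","properties":{"motion":{"type":"array","items":{"type":"array"}},"gripper":{"type":"number"}},"required":["motion"]}

```bash
mkdir -p pics; ls
cat > h.py <<'E'
import numpy as np, cv2
from scipy.spatial.transform import Rotation as Rot
from workcell import ctrl
def snap(cam,fn):
    im=ctrl.get_image(cam); cv2.imwrite('pics/'+fn,im['pixels'][:,:,::-1]); return im
def proj(im,P):
    P=np.atleast_2d(np.array(P,float)); r,_=cv2.Rodrigues(np.array(im['R'],float))
    return cv2.projectPoints(P,r,np.array(im['t'],float),np.array(im['camera_matrix'],float),np.array(im['D'],float))[0][:,0]
def unproj(im,px,z,RT=None):
    px=np.array(px,float).reshape(-1,1,2)
    u=cv2.undistortPoints(px,np.array(im['camera_matrix'],float),np.array(im['D'],float))[:,0]
    R=np.array(im['R']);t=np.array(im['t'])
    d=np.c_[u,np.ones(len(u))]@R; o=-R.T@t
    s=(z-o[2])/d[:,2]; return o+d*s[:,None]
E
python3 - <<'E'
from h import *
o=ctrl.get_obs(); print(o)
for c in ['scene','top','wrist']: snap(c,c+'0.png')
for n in ['housing','dot','nest','seat','stop','plunger','stand','lens','mirror_mid','handle_mid','sight','small_beaker','timer','dropper']:
    for c in ['top','scene']:
        r=ctrl.pinpoint(c,n); print(n,c,[(np.round(x['location']).tolist(),round(x['p'],2)) for x in r[:4]])
print(ctrl.get_obs()['t'])
E
```

```text
pics
{'t': 0.0, 'qpos': array([ 1.21198871e+00,  4.23844717e-01,  1.63068579e+00, -1.69160949e-06,
        1.08858350e+00, -1.89963771e-02]), 'qvel': array([-0.00028404,  0.0016131 ,  0.00082656,  0.00052016, -0.00010208,
       -0.00055044]), 'joint_torque': array([-1.03906132e-03, -5.44620931e+01, -2.73670328e+01,  6.43334398e-02,
        2.26944638e-02, -1.34191923e-04]), 'ee_pos': array([208.09827572, 588.75293888, 221.90092705]), 'orientation': array([ 2.56437636e+00,  1.81333880e+00, -1.97518850e-03]), 'ft_force': array([ 0.33848639, -0.58347944,  0.38004723]), 'moment': array([0.02623542, 0.02852281, 0.01606302]), 'width': 87.57304745268621}
housing top [([549.0, -307.0, 2.0], 0.73), ([412.0, -324.0, 1.0], 0.62)]
housing scene [([548.0, -309.0, 3.0], 0.88), ([410.0, -323.0, 0.0], 0.79), ([492.0, -416.0, 3.0], 0.56)]
dot top [([399.0, -315.0, 38.0], 0.79), ([508.0, -408.0, 41.0], 0.78), ([535.0, -314.0, 41.0], 0.75)]
dot scene [([513.0, -408.0, 44.0], 0.9), ([400.0, -314.0, 41.0], 0.68), ([534.0, -322.0, 37.0], 0.56)]
nest top [([496.0, 3.0, -0.0], 0.79)]
nest scene [([489.0, 6.0, -1.0], 0.76)]
seat top [([493.0, 4.0, 8.0], 0.83)]
seat scene [([619.0, -470.0, 3.0], 0.57)]
stop top [([501.0, 31.0, 14.0], 0.41)]
stop scene [([501.0, 31.0, 8.0], 0.66)]Traceback (most recent call last):
  File "<stdin>", line 6, in <module>
ValueError: it knows: dot, dropper, handle_mid, housing, lens, mirror_mid, nest, seat, sight, small_beaker, stand, stop, timer
```

Run:
```python
from h import *
for c in ['scene','top']: ctrl.get_image(c)
for n in ['stand','lens','mirror_mid','handle_mid','sight','small_beaker','timer','dropper']:
    for c in ['top','scene']:
        r=ctrl.pinpoint(c,n); print(n,c,[(np.round(x['location']).tolist(),round(x['p'],2)) for x in r[:4]])
print(ctrl.get_obs()['t'])
```

```text
stand top [([671.0, -132.0, 3.0], 0.69), ([673.0, -134.0, 50.0], 0.29), ([506.0, 33.0, 13.0], 0.17)]
stand scene [([668.0, -136.0, 4.0], 0.84), ([491.0, 6.0, -1.0], 0.61)]
lens top [([568.0, -198.0, 50.0], 0.6), ([673.0, -130.0, 50.0], 0.15)]
lens scene [([568.0, -193.0, 52.0], 0.95)]
mirror_mid top [([670.0, -132.0, 50.0], 0.63)]
mirror_mid scene [([676.0, -132.0, 51.0], 0.68)]
handle_mid top [([676.0, -128.0, 108.0], 0.75), ([672.0, -128.0, 2.0], 0.38)]
handle_mid scene [([673.0, -133.0, 115.0], 0.67), ([419.0, 221.0, -2.0], 0.24)]
sight top [([674.0, -138.0, 49.0], 0.41)]
sight scene [([674.0, -131.0, 52.0], 0.47)]
small_beaker top [([669.0, -354.0, -2.0], 0.9)]
small_beaker scene [([666.0, -356.0, 5.0], 0.96)]
timer top [([419.0, 228.0, -2.0], 0.86)]
timer scene [([422.0, 223.0, 1.0], 0.88)]
dropper top [([620.0, -467.0, -0.0], 0.71)]
dropper scene [([616.0, -468.0, 3.0], 0.88)]
1.55
```

View pics/top0.png

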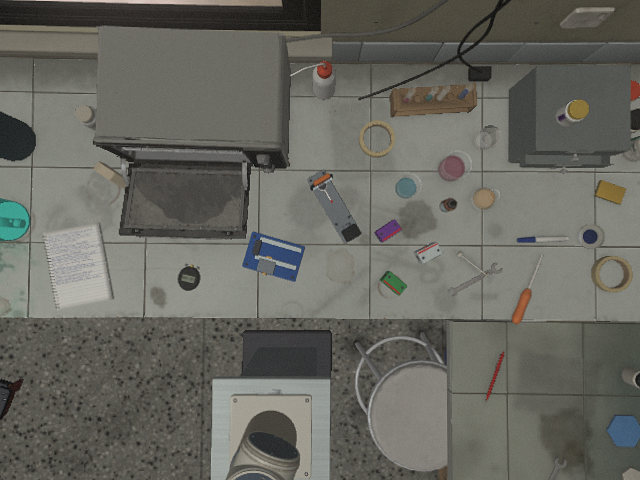

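View pics/scene0.png

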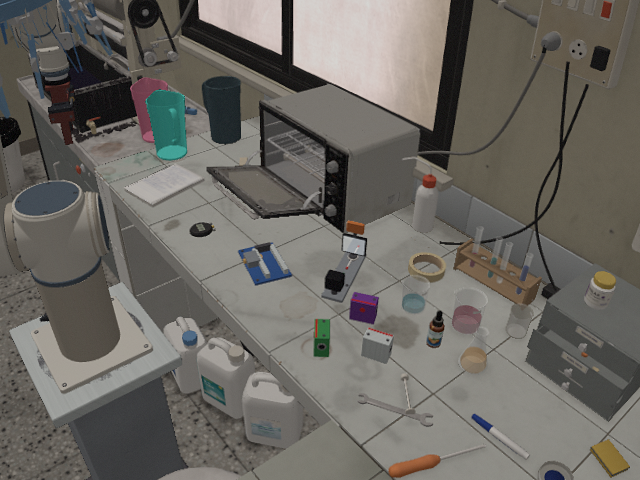

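The top view shows three housing-shaped blocks: purple at (388,231), green at (394,283) and aluminium at (428,252). The aluminium one fits the description. Next, close crops.

Run:
```python
import cv2
a=cv2.imread('pics/top0.png'); b=cv2.imread('pics/scene0.png')
cv2.imwrite('pics/ca.png',cv2.resize(a[160:310,300:500],(800,600),interpolation=cv2.INTER_CUBIC))
cv2.imwrite('pics/cb.png',cv2.resize(a[225:285,235:315],(800,600),interpolation=cv2.INTER_CUBIC))
cv2.imwrite('pics/cc.png',cv2.resize(b[210:375,225:445],(800,600),interpolation=cv2.INTER_CUBIC))
```

```text
(no output)
```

View pics/ca.png

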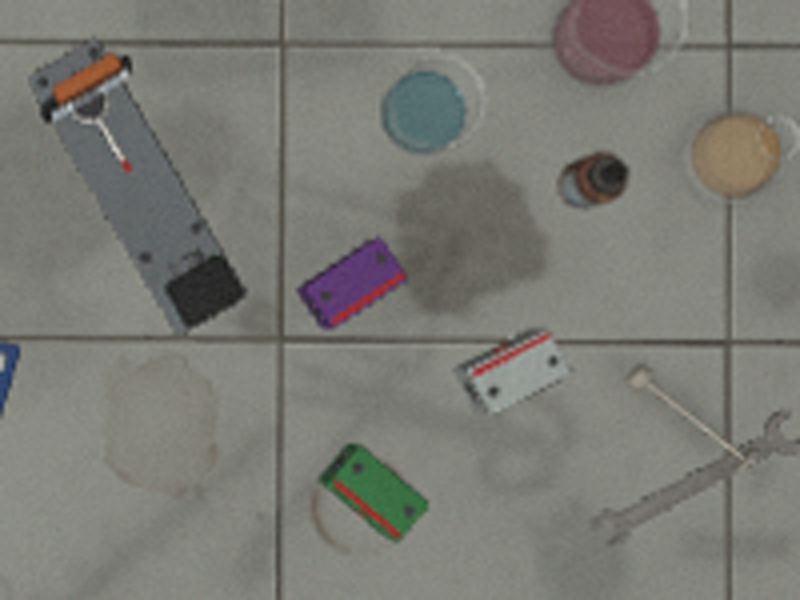

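View pics/cb.png

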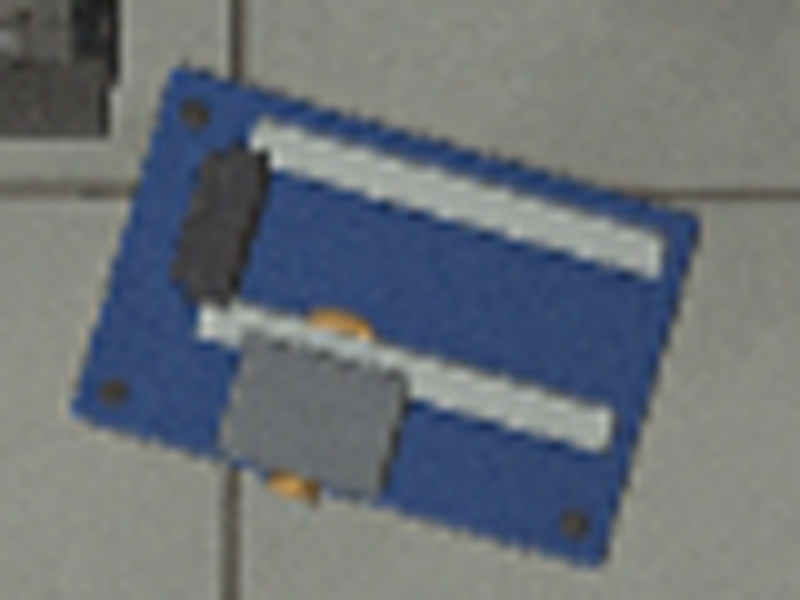

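View pics/cc.png

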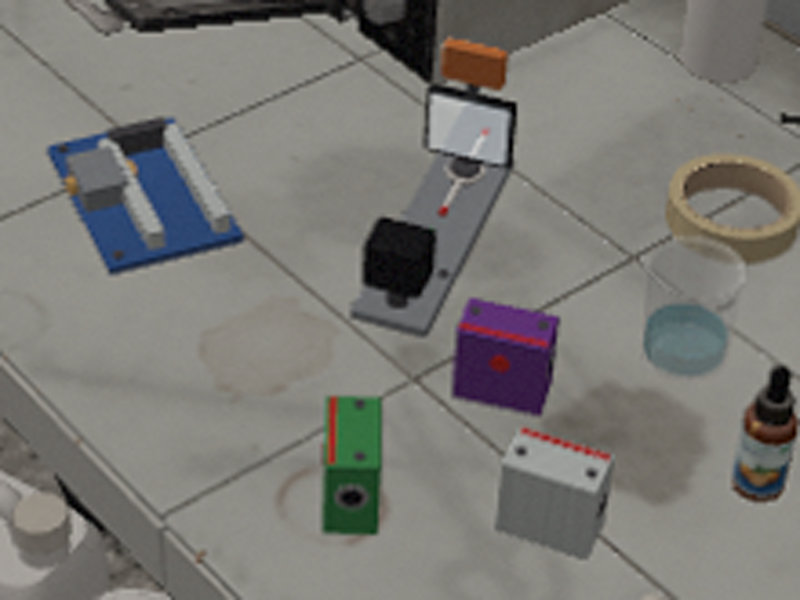

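Run:
```python
import cv2
a=cv2.imread('pics/top0.png'); b=cv2.imread('pics/scene0.png')
cv2.imwrite('pics/cd.png',cv2.resize(a[130:250,190:350],(800,600),interpolation=cv2.INTER_CUBIC))
cv2.imwrite('pics/ce.png',cv2.resize(b[80:260,220:460],(800,600),interpolation=cv2.INTER_CUBIC))
```

```text
(no output)
```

View pics/cd.png

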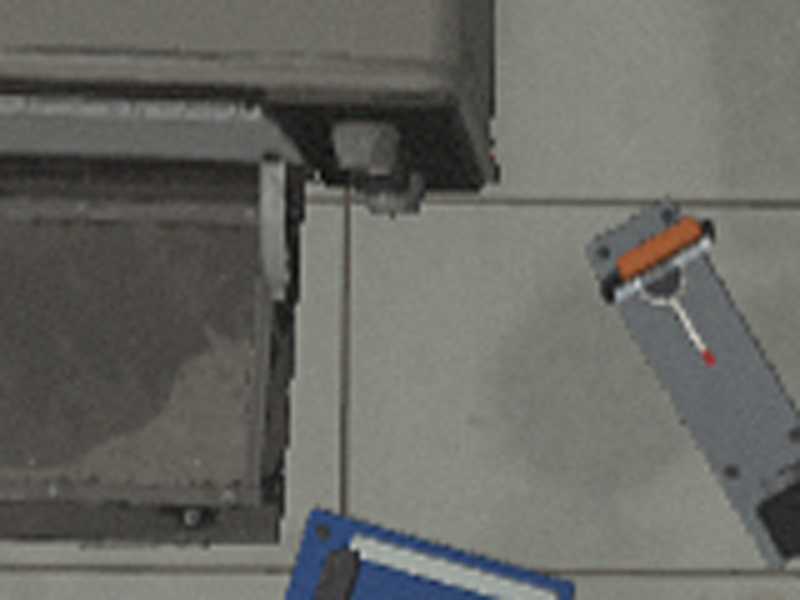

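View pics/ce.png

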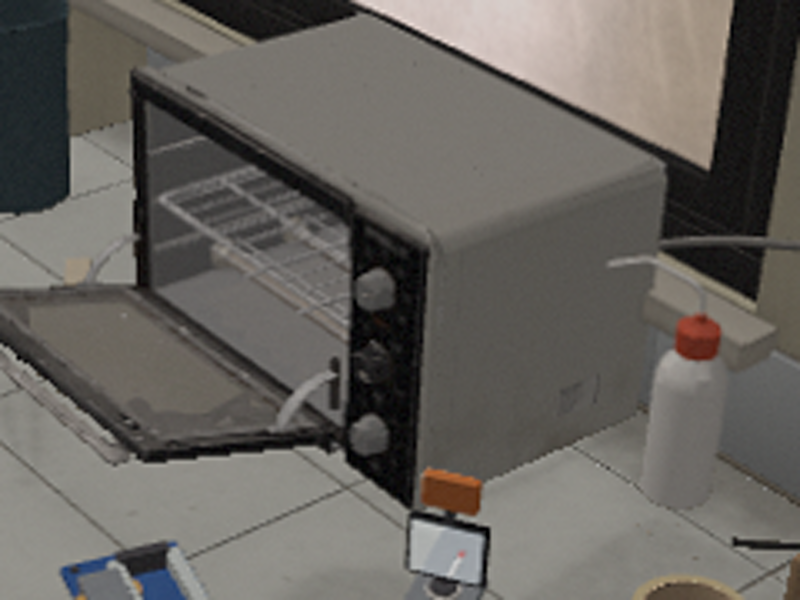

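```bash
cat >> h.py <<'E'
def tri(imgs,pxs):
    from scipy.optimize import least_squares
    f=lambda X: np.concatenate([proj(i,X)[0]-p for i,p in zip(imgs,pxs)])
    r=least_squares(f,[600,-100,100]); return r.x,np.abs(r.fun).max()
E
python3 - <<'E'
from h import *
T=ctrl.get_image('top');S=ctrl.get_image('scene')
import pickle; pickle.dump((T,S),open('im0.pkl','wb'))
print('oven base',unproj(T,(288,167.6),0)); print('knob',unproj(T,(190+392/5,130+212/5),60))
print('oven top',tri([T,S],[(282,149),(349,150.5)]))
print('door',tri([T,S],[(246,238.5),(263.5,218)]))
def c(p,s,o): return np.array(p)/s+np.array(o)
# housing top face corners
h=unproj(T,[c(p,4,(300,160)) for p in [(470,374),(548,331),(570,370),(492,412)]],60)
print('housing top\n',h.round(1),h.mean(0),np.linalg.norm(np.diff(h,axis=0),axis=1))
n=unproj(T,[c(p,10,(235,225)) for p in [(665,235),(655,280),(262,120),(612,405),(605,450)]],24)
print('rails\n',n.round(1))
m=unproj(T,[c(p,5,(190,130)) for p in [(618,265),(622,280),(703,235),(697,218)]],122); print('handle',m.round(1),m.mean(0))
E
```

```text
oven base [[720.9308465  -40.15885705   0.        ]]
knob [[698.32784819   7.62128066  60.        ]]
oven top (array([719.32661348, -42.56091004, 274.31088515]), np.float64(0.235419826982195))
door (array([523.57719432,  59.839225  ,  93.12728667]), np.float64(0.06952069724985677))
housing top
 [[ 488.8 -384.5   60. ]
 [ 517.4 -435.4   60. ]
 [ 492.  -449.7   60. ]
 [ 464.1 -398.9   60. ]] [ 490.5639432  -417.12039463   60.        ] [58.35370455 29.16865756 57.99689137]
rails
 [[499.6 -79.8  24. ]
 [487.5 -77.2  24. ]
 [529.6  28.5  24. ]
 [454.  -66.   24. ]
 [441.9 -64.2  24. ]]
handle [[ 663.6 -111.7  122. ]
 [ 656.1 -113.7  122. ]
 [ 679.1 -154.2  122. ]
 [ 687.6 -151.1  122. ]] [ 671.59468875 -132.67299528  122.        ]
```

```bash
cat >> h.py <<'E'
def down(a): return Rot.from_euler('z',a)*Rot.from_euler('x',np.pi)
def plan(p0,R0,p1,R1):
    """print shift/turn (normalised) from pose0 to pose1"""
    s=R0.inv().apply(np.array(p1,float)-p0)/150; w=(R0.inv()*R1).as_rotvec()/np.radians(60)
    print('shift',s.round(4),'turn',w.round(4)); return s,w
def cur():
    o=ctrl.get_obs(); return np.array(o['ee_pos']),Rot.from_rotvec(o['orientation']),o
def aof(R): x=R.as_matrix()[:,0]; return np.arctan2(x[1],x[0])
E
python3 - <<'E'
from h import *
p,R,o=cur(); print(p,aof(R)); M=np.array(ctrl.get_image('wrist')['mount']); print(M.round(3))
plan(p,R,[440,-20,250],down(0))
E
```

```text
[208.2850107  589.28518934 222.70269882] 1.2310425920008496
[[ 1.00000e+00 -1.00000e-03 -1.00000e-03  1.34900e+00]
 [ 1.00000e-03  9.69000e-01  2.47000e-01 -6.73130e+01]
 [ 1.00000e-03 -2.47000e-01  9.69000e-01 -1.62016e+02]
 [ 0.00000e+00  0.00000e+00  0.00000e+00  1.00000e+00]]
shift [-3.3149  2.8101 -0.1821] turn [-0.0000e+00 -1.0000e-04  1.1756e+00]
```

View pics/wrist0.png

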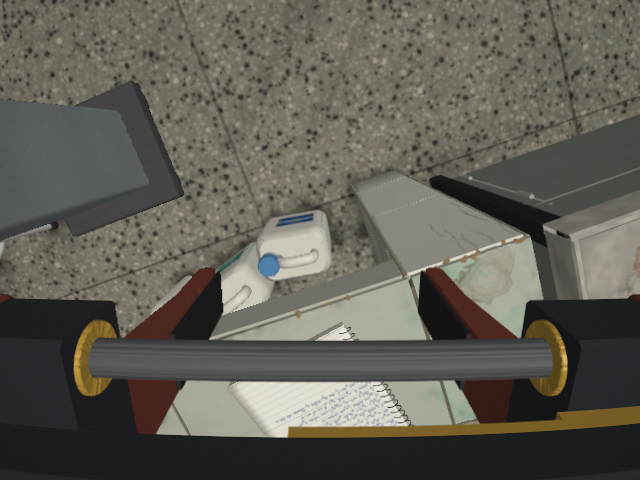

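Call:
move_arm --motion '[[[-0.3, 0.25, 0], [0, 0, 0.1]], [[-0.6, 0.5, 0], [0, 0, 0.2]], [[-0.9, 0.76, 0], [0, 0, 0.3]], [[-1, 0.85, 0], [0, 0, 0.34]], [[-1, 0.85, 0], [0, 0, 0.34]]]'

```text
t: 2.33
ee_pos: [279.1, 405.1, 223.1]
orientation: [-2.846, -1.329, -0.001]
ft_force: [-0.3, 0.7, 0.5]
width: 87.9
```

Run:
```python
from h import *
p,R,o=cur(); print(o['t'],p,aof(R))
plan(p,R,[440,-20,250],down(-.2))
```

```text
2.325 [279.06642319 405.08060377 223.06617284] 0.8735284167253529
shift [-1.4834  2.6421 -0.1815] turn [-7.0000e-04 -6.0000e-04  1.0251e+00]
```

Call:
move_arm --motion '[[[-0.2, 0.34, 0], [0, 0, 0.15]], [[-0.4, 0.68, 0], [0, 0, 0.3]], [[-0.56, 1, 0], [0, 0, 0.45]], [[-0.56, 1, -0.1], [0, 0, 0.5]], [[-0.56, 1, -0.15], [0, 0, 0.5]]]'

```text
t: 2.95
ee_pos: [340.8, 246.0, 246.1]
orientation: [-3.092, -0.551, -0.002]
ft_force: [0.4, 1.3, -0.3]
width: 88.1
```

Run:
```python
from h import *
p,R,o=cur(); print(o['t'],p,aof(R))
plan(p,R,[440,-20,250],down(-.2))
```

```text
2.95 [340.78627409 245.97524091 246.05995232] 0.35255037314141846
shift [ 0.0085  1.8925 -0.0278] turn [-0.0012 -0.0014  0.5276]
```

Call:
move_arm --motion '[[[0, 0.35, 0], [0, 0, 0.15]], [[0, 0.7, 0], [0, 0, 0.3]], [[0, 1, 0], [0, 0, 0.45]], [[0, 1, 0], [0, 0, 0.52]], [[0, 1, 0], [0, 0, 0.52]]]'

```text
t: 3.58
ee_pos: [392.0, 104.7, 245.2]
orientation: [-3.127, 0.298, -0.0]
ft_force: [-0.0, -0.5, 0.4]
width: 87.9
```

Run:
```python
from h import *
p,R,o=cur(); print(o['t'],p,aof(R))
plan(p,R,[450,-50,250],down(-.2))
```

```text
3.575 [392.00874828 104.73571388 245.24984772] -0.19018722642035188
shift [ 0.5747  0.9399 -0.0319] turn [-0.0004 -0.0002  0.0094]
```

Call:
move_arm --motion '[[[0.2, 0.33, 0], [0, 0, 0]], [[0.4, 0.65, 0], [0, 0, 0]], [[0.57, 0.94, 0], [0, 0, 0]], [[0.57, 0.94, 0], [0, 0, 0]], [[0.57, 0.94, 0], [0, 0, 0]]]'

```text
t: 4.2
ee_pos: [448.2, -49.8, 244.9]
orientation: [-3.127, 0.299, 0.001]
ft_force: [0.0, 0.4, -0.2]
width: 87.5
```

```bash
cat >> h.py <<'E'
def wsnap(fn):
    p,R,o=cur(); im=snap('wrist',fn); M=np.array(im['mount'],float)
    Rc=R.as_matrix()@M[:3,:3]; c=p+R.apply(M[:3,3])
    im['R']=Rc.T; im['t']=-Rc.T@c; return im
E
python3 - <<'E'
from h import *
import pickle
im=wsnap('w1.png'); pickle.dump(im,open('w1.pkl','wb'))
p,R,o=cur(); print(o['t'],p,aof(R))
for n in ['nest','seat','stop']: print(n,[(np.round(x['location'],1),x['p']) for x in ctrl.pinpoint('wrist',n)])
E
```

```text
4.25 [448.0195739  -49.48261966 244.94748568] -0.1901188216376729
nest [(array([493.1,   5.1,  -1.6]), 0.77)]
seat [(array([490.2,   2.2,   5.6]), 0.7)]
stop [(array([505.4,  34.3,   8.7]), 0.83)]
```

View pics/w1.png

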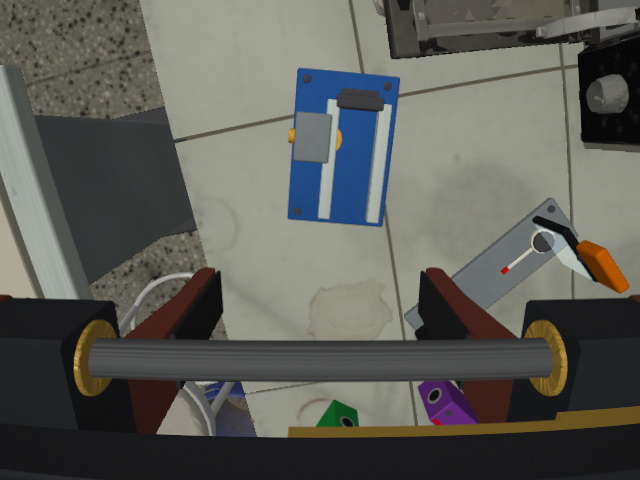

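Run:
```python
import cv2
a=cv2.imread('pics/w1.png')
cv2.imwrite('pics/w1c.png',cv2.resize(a[80:230,280:420],(560,600),interpolation=cv2.INTER_CUBIC))
```

```text
(no output)
```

View pics/w1c.png

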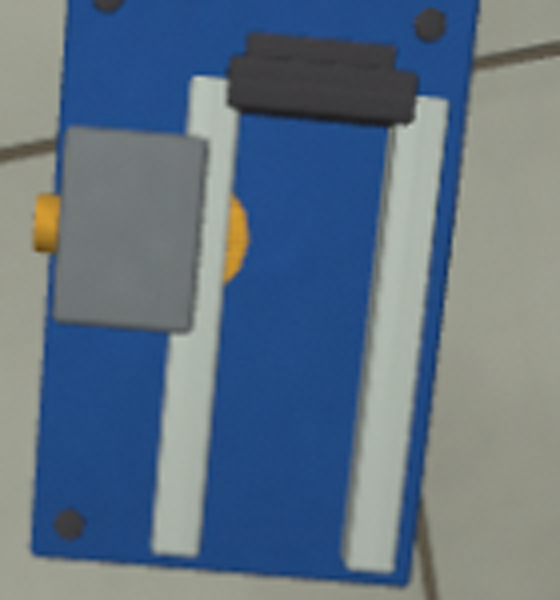

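```bash
cat > fitn.py <<'E'
from h import *
import pickle
from scipy.optimize import least_squares
im=pickle.load(open('w1.pkl','rb'))
c=lambda p:np.array(p)/4+np.array([280,80])-0.375
# lines: inner edges at z=24 ; (px, nest x)
L=[((199,555),-18.5),((237,118),-18.5),((218,330),-18.5),((350,568),18.5),((394,128),18.5),((372,350),18.5)]
E_=[((199,555),-78),((352,569),-78),((394,573),-78)]
P=lambda q,z:unproj(im,[c(q)],z)[0]
def f(v):
    x,y,w=v; r=[]
    for q,n in L: d=P(q,24)[:2]-[x,y]; r.append(np.cos(w)*d[0]+np.sin(w)*d[1]-n)
    for q,n in E_: d=P(q,24)[:2]-[x,y]; r.append(-np.sin(w)*d[0]+np.cos(w)*d[1]-n)
    return r
s=least_squares(f,[493,4,-.26]); print(s.x,np.round(s.fun,1))
x,y,w=s.x
i2=cv2.imread('pics/w1.png')
def W(a,b,z): return [x+np.cos(w)*a-np.sin(w)*b,y+np.sin(w)*a+np.cos(w)*b,z]
a=cv2.resize(i2[80:230,280:420],(560,600),interpolation=cv2.INTER_CUBIC)
for A in [[W(-18.5,-78,24),W(-18.5,37,24)],[W(18.5,-78,24),W(18.5,37,24)],[W(-59,-23,28),W(-59,23,28)],[W(-22,30,28),W(22,30,28)]]:
    q=((proj(im,A)-[280,80]+.375)*4).astype(int); cv2.line(a,tuple(map(int,q[0])),tuple(map(int,q[1])),(0,255,255),1)
cv2.imwrite('pics/w1d.png',a)
E
python3 fitn.py
```

```text
[ 4.93413575e+02  5.99966093e+00 -2.68724005e-01] [-0.3 -0.1 -0.3  0.6 -0.1  0.2  0.4 -0.1 -0.3]
```

View pics/w1d.png

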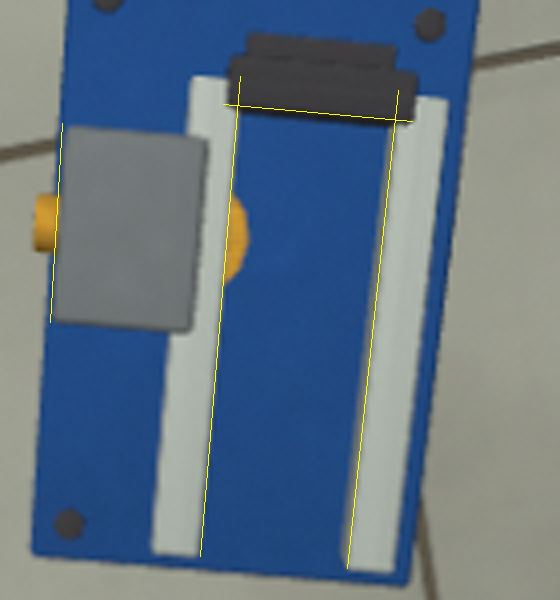

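Run:
```python
from h import *
plan([448,-49.8,245],down(-.19),[520,-475,200],down(.51))
```

```text
shift [1.0067 2.693  0.3   ] turn [ 0.      0.     -0.6685]
```

Call:
move_arm --motion '[[[0.12, 0.35, 0], [0, 0, -0.1]], [[0.24, 0.7, 0], [0, 0, -0.2]], [[0.36, 1, 0], [0, 0, -0.3]], [[0.36, 1, 0], [0, 0, -0.3]], [[0.36, 1, 0], [0, 0, -0.3]]]'

```text
t: 5.03
ee_pos: [472.1, -207.5, 245.0]
orientation: [-3.135, -0.189, 0.001]
ft_force: [0.4, -0.3, -0.7]
width: 87.6
```

Run:
```python
from h import *
p,R,o=cur(); print(o['t'],p,aof(R))
plan(p,R,[520,-475,200],down(.51))
```

```text
5.025 [ 472.12539411 -207.45309367  244.96320474] 0.12063456354625143
shift [0.1024 1.8093 0.2984] turn [-0.0008  0.0004 -0.3718]
```

Call:
move_arm --motion '[[[0, 0.35, 0], [0, 0, -0.1]], [[0, 0.7, 0], [0, 0, -0.2]], [[0.05, 1, 0.1], [0, 0, -0.3]], [[0.06, 1, 0.2], [0, 0, -0.37]], [[0.06, 1, 0.3], [0, 0, -0.37]]]'

```text
t: 5.65
ee_pos: [499.7, -354.8, 199.5]
orientation: [-3.04, -0.79, 0.0]
ft_force: [0.1, -0.3, 0.1]
width: 87.5
```

Run:
```python
from h import *
p,R,o=cur(); print(o['t'],p,aof(R))
plan(p,R,[520,-475,200],down(.51))
```

```text
5.65 [ 499.69792412 -354.83505433  199.45878675] 0.5086949287219779
shift [-0.272   0.7656 -0.0041] turn [-0.0007  0.0001 -0.0012]
```

Call:
move_arm --motion '[[[-0.1, 0.3, 0], [0, 0, 0]], [[-0.2, 0.6, 0], [0, 0, 0]], [[-0.27, 0.77, 0], [0, 0, 0]], [[-0.27, 0.77, 0], [0, 0, 0]], [[-0.27, 0.77, 0], [0, 0, 0]]]'

```text
t: 6.28
ee_pos: [520.3, -474.9, 199.8]
orientation: [-3.039, -0.79, 0.001]
ft_force: [-1.1, -0.4, 0.9]
width: 87.5
```

Run:
```python
from h import *
import pickle
im=wsnap('w2.png'); pickle.dump(im,open('w2.pkl','wb'))
p,R,o=cur(); print(o['t'],p,aof(R))
for n in ['housing','dot']: print(n,[(np.round(x['location'],1),x['p']) for x in ctrl.pinpoint('wrist',n)])
```

```text
6.325 [ 520.37174434 -474.9035356   199.99999799] 0.5092007496723981
housing [(array([ 549.9, -304.7,   -1.3]), 0.81), (array([ 493.4, -414.1,   -2.4]), 0.68)]
dot [(array([ 509.2, -403.6,   39.7]), 0.76), (array([ 533.7, -316.6,   35.6]), 0.61), (array([ 662.8, -358.6,    2.5]), 0.38)]
```

View pics/w2.png

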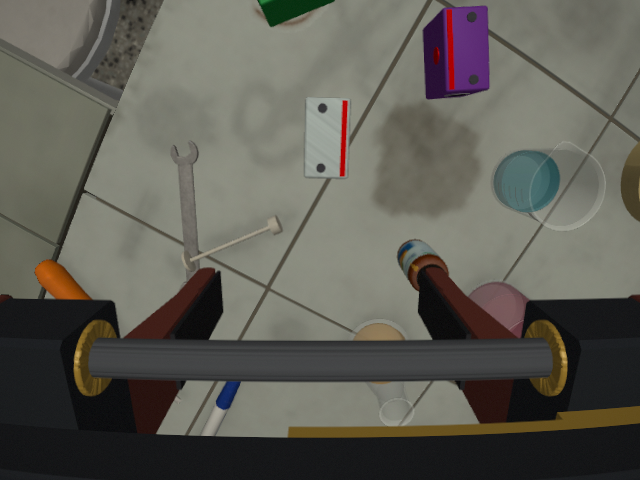

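Run:
```python
from h import *
import pickle
im=pickle.load(open('w2.pkl','rb'))
a=cv2.imread('pics/w2.png'); cv2.imwrite('pics/w2c.png',cv2.resize(a[85:190,290:365],(429,600),interpolation=cv2.INTER_CUBIC))
h=unproj(im,[(306,97.5),(351,98.5),(349,179),(304,177.5)],60); print(h.round(1),h.mean(0),np.linalg.norm(np.diff(h,axis=0),axis=1))
d=h[0]-h[3]+h[1]-h[2]; print('yaw',np.arctan2(d[1],d[0])-np.pi/2)
```

```text
[[ 465.4 -396.3   60. ]
 [ 494.7 -380.8   60. ]
 [ 523.1 -432.9   60. ]
 [ 492.4 -448.7   60. ]] [ 493.88257579 -414.65779318   60.        ] [33.12408255 59.37449638 34.51549691]
yaw 0.4864029503878604
```

View pics/w2c.png

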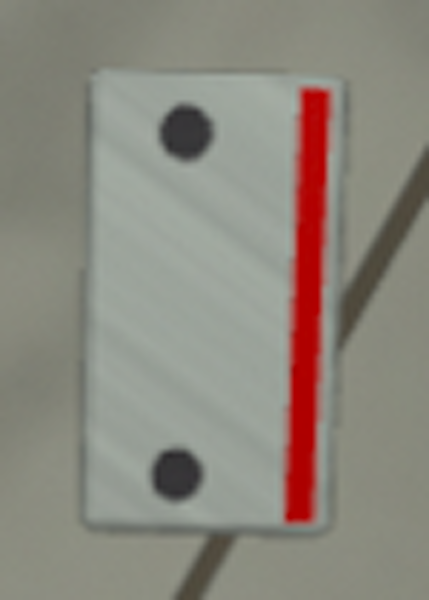

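Run:
```python
from h import *
plan([520.3,-474.95,199.9],down(.509),[493.5,-415,99.9],down(.487))
```

```text
shift [ 0.0387 -0.4361  0.6667] turn [ 0.    -0.     0.021]
```

Call:
move_arm --motion '[[[0.015, -0.2, 0.1], [0, 0, 0.02]], [[0.03, -0.35, 0.3], [0, 0, 0.021]], [[0.0387, -0.436, 0.5], [0, 0, 0.021]], [[0.0387, -0.436, 0.667], [0, 0, 0.021]], [[0.0387, -0.436, 0.667], [0, 0, 0.021]]]'

```text
t: 7.05
ee_pos: [492.6, -415.2, 98.7]
orientation: [-3.046, -0.757, 0.003]
ft_force: [0.2, -0.3, 0.4]
width: 87.8
```

Call:
move_arm --motion '[[[0, 0, 0.15], [0, 0, 0]], [[0, 0, 0.3], [0, 0, 0]], [[0, 0, 0.42], [0, 0, 0]], [[0, 0, 0.48], [0, 0, 0]], [[0, 0, 0.48], [0, 0, 0]]]'

```text
t: 7.68
ee_pos: [493.5, -416.9, 28.0]
orientation: [-3.049, -0.757, 0.0]
ft_force: [0.3, -0.8, 0.2]
width: 87.7
```

Run:
```python
from h import *
p,R,o=cur(); print(o['t'],p,aof(R),o['ft_force'])
im=wsnap('w3.png')
```

```text
7.675 [ 493.5218073  -416.858468     27.97401303] 0.4864793247863604 [ 0.25487283 -0.7908447   0.20826719]
```

View pics/w3.png

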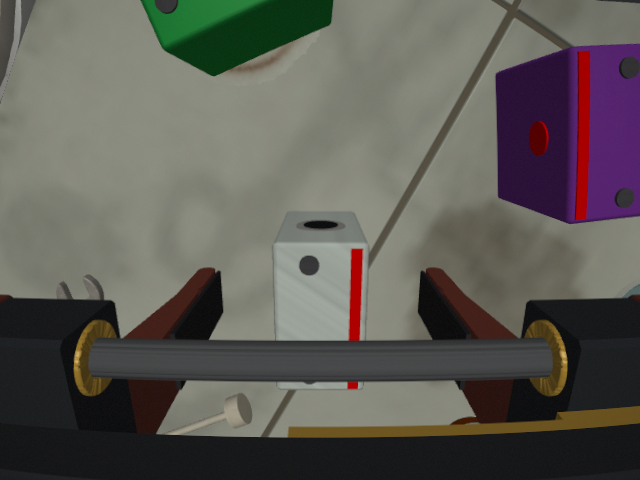

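The aluminium housing, top face at about (273–367, 245–388), sits centred between the jaws, with its red line on the +x side. I'll close the gripper now.

Call:
move_arm --motion '[[[0, 0, 0], [0, 0, 0]], [[0, 0, 0], [0, 0, 0]], [[0, 0, 0], [0, 0, 0]], [[0, 0, 0], [0, 0, 0]], [[0, 0, 0], [0, 0, 0]]]' --gripper 0

```text
t: 8.35
ee_pos: [493.6, -417.0, 28.2]
orientation: [3.049, 0.757, 0.0]
ft_force: [0.7, 0.5, 0.9]
width: 41.4
```

Run:
```python
from h import *
im=wsnap('w4.png')
p,R,o=cur(); print(o['t'],p,aof(R),o['ft_force'],o['width'])
N=np.array([493.4,6.0]);w=-.269
pl=lambda x,y:N+[np.cos(w)*x-np.sin(w)*y,np.sin(w)*x+np.cos(w)*y]
print(pl(0.5,-46)); plan(p,R,[*pl(.5,-46),120],down(w))
```

```text
8.4 [ 493.53636386 -416.96175035   28.13170498] 0.4864645098481846 [ 1.38892046 -0.46071731 -0.00327943] 37.01152222909305
[481.65671207 -38.47859248]
shift [ 1.1096 -2.2675 -0.6124] turn [-0.      0.      0.7214]
```

View pics/w4.png

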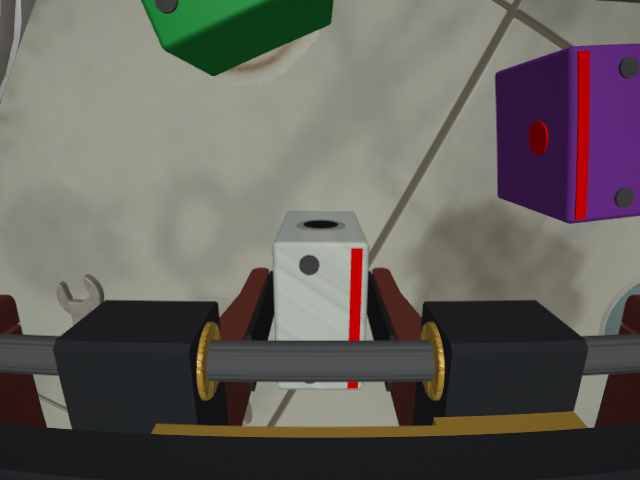

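Call:
move_arm --motion '[[[0, 0, 0], [0, 0, 0]], [[0, 0, 0], [0, 0, 0]], [[0, 0, -0.2], [0, 0, 0]], [[0, 0, -0.5], [0, 0, 0]], [[0, -0.2, -0.7], [0, 0, 0.1]]]'

```text
t: 9.02
ee_pos: [480.6, -391.9, 134.8]
orientation: [3.083, 0.591, 0.003]
ft_force: [0.4, 0.9, -2.5]
width: 33.9
```

```bash
cat >> h.py <<'E'
N=np.array([493.4,6.0]);w=-.269
pl=lambda x,y:N+np.array([np.cos(w)*x-np.sin(w)*y,np.sin(w)*x+np.cos(w)*y])
E
python3 - <<'E'
from h import *
p,R,o=cur(); print(o['t'],p,aof(R),o['ft_force'],o['width'])
plan(p,R,[*pl(.5,-46),130],down(w))
E
```

```text
9.025 [ 480.62321599 -391.86325156  134.81026696] 0.3785531530442635 [ 0.38563632  0.93728954 -2.499668  ] 33.85690417868459
shift [ 0.877  -2.1866  0.0269] turn [ 0.0023 -0.0023  0.6184]
```

Call:
move_arm --motion '[[[0.13, -0.33, 0], [0, 0, 0.1]], [[0.26, -0.66, 0], [0, 0, 0.2]], [[0.4, -1, 0], [0, 0, 0.3]], [[0.4, -1, 0], [0, 0, 0.3]], [[0.4, -1, 0], [0, 0, 0.3]]]'

```text
t: 9.65
ee_pos: [479.6, -229.0, 133.2]
orientation: [3.139, 0.109, 0.0]
ft_force: [0.1, -0.8, -3.2]
width: 33.5
```

Run:
```python
from h import *
p,R,o=cur(); print(o['t'],p,aof(R),o['ft_force'],o['width'])
plan(p,R,[*pl(.5,-46),130],down(w))
```

```text
9.65 [ 479.60468299 -228.98497833  133.15182833] 0.069123822660552 [ 0.14866649 -0.79514475 -3.23596778] 33.49972823014621
shift [ 0.1014 -1.2661  0.0205] turn [ 4.000e-04 -3.000e-04  3.229e-01]
```

Call:
move_arm --motion '[[[0.03, -0.33, 0], [0, 0, 0.1]], [[0.06, -0.6, 0], [0, 0, 0.2]], [[0.08, -0.9, 0], [0, 0, 0.323]], [[0.08, -0.9, 0], [0, 0, 0.323]], [[0.08, -0.9, 0], [0, 0, 0.323]]]'

```text
t: 10.28
ee_pos: [482.8, -94.5, 133.2]
orientation: [3.113, -0.423, 0.001]
ft_force: [0.6, -0.6, -2.4]
width: 34.0
```

Run:
```python
from h import *
import pickle
im=wsnap('w5.png'); pickle.dump(im,open('w5.pkl','wb'))
p,R,o=cur(); print(o['t'],p,aof(R),o['ft_force'],o['width'])
plan(p,R,[*pl(.5,-46),60],down(w))
a=cv2.imread('pics/w5.png')
for A in [[(-18.5,-78,24),(-18.5,37,24)],[(18.5,-78,24),(18.5,37,24)]]:
    q=proj(im,[[*pl(v[0],v[1]),v[2]] for v in A]).astype(int); cv2.line(a,tuple(map(int,q[0])),tuple(map(int,q[1])),(0,255,255),1)
cv2.imwrite('pics/w5d.png',a)
```

```text
10.325 [482.71026784 -94.70812856 133.17418502] -0.2708756113699621 [ 0.37348516  0.39735926 -2.89253681] 33.74160607400918
shift [-0.1074 -0.3594  0.4877] turn [ 0.0002 -0.0007 -0.0018]
```

View pics/w5d.png

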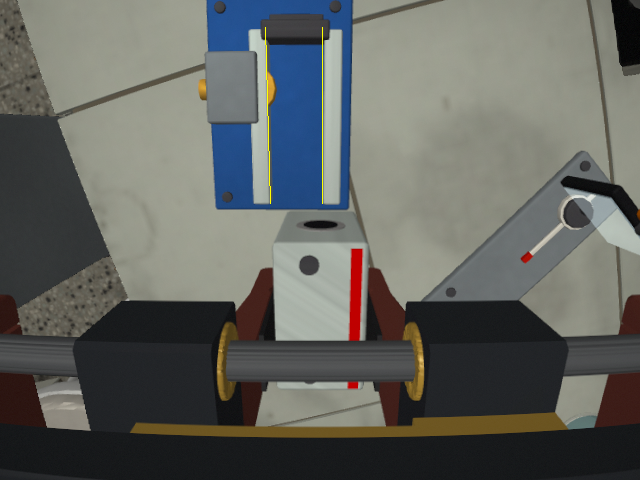

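Run:
```python
from h import *
p,R,o=cur(); plan(p,R,[*pl(.3,-48),64],down(w))
```

```text
shift [-0.1087 -0.3461  0.461 ] turn [ 0.0002 -0.0007 -0.0018]
```

Call:
move_arm --motion '[[[-0.05, -0.17, 0.05], [0, 0, 0]], [[-0.1087, -0.346, 0.15], [0, 0, 0]], [[-0.1087, -0.346, 0.3], [0, 0, 0]], [[-0.1087, -0.346, 0.4613], [0, 0, 0]], [[-0.1087, -0.346, 0.4613], [0, 0, 0]]]'

```text
t: 10.95
ee_pos: [479.5, -40.1, 62.6]
orientation: [3.112, -0.426, -0.005]
ft_force: [-0.3, -0.3, -2.4]
width: 34.0
```

Run:
```python
from h import *
im=wsnap('w6.png')
p,R,o=cur(); print(o['t'],p,aof(R),o['ft_force'],o['width'])
plan(p,R,[*pl(.3,-48),36],down(w))
a=cv2.imread('pics/w6.png')
for A in [[(-18.5,-78,24),(-18.5,37,24)],[(18.5,-78,24),(18.5,37,24)]]:
    q=proj(im,[[*pl(v[0],v[1]),v[2]] for v in A]).astype(int); cv2.line(a,tuple(map(int,q[0])),tuple(map(int,q[1])),(0,255,255),1)
cv2.imwrite('pics/w6d.png',a)
```

```text
11.0 [480.17816348 -40.03567889  63.56971975] -0.27186519213125987 [ 0.63226614 -0.48089533 -2.91132636] 33.53861491809764
shift [0.0057 0.0006 0.1838] turn [ 0.0003  0.0014 -0.0027]
```

View pics/w6d.png

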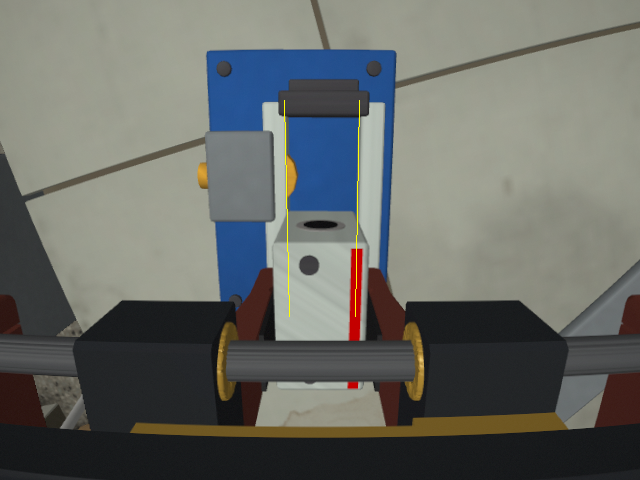

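Call:
move_arm --motion '[[[0.003, 0, 0.03], [0, 0, 0]], [[0.003, 0, 0.06], [0, 0, 0]], [[0.003, 0, 0.09], [0, 0, 0]], [[0.003, 0, 0.12], [0, 0, 0]], [[0.003, 0, 0.12], [0, 0, 0]]]'

```text
t: 11.62
ee_pos: [480.5, -39.1, 45.6]
orientation: [3.113, -0.424, -0.001]
ft_force: [-0.0, -1.4, -2.0]
width: 33.9
```

Run:
```python
from h import *
p,R,o=cur(); print(o['t'],p,aof(R),o['ft_force'],o['moment'],o['width'])
plan(p,R,[*pl(.3,-48),36],down(w))
```

```text
11.625 [480.49990276 -39.0620661   45.57921586] -0.27055867481705315 [-0.01182787 -1.37446925 -1.96334547] [-0.08271255  0.06525933 -0.03187424] 33.914971710102485
shift [0.0051 0.0075 0.0639] turn [ 0.0001  0.0007 -0.0015]
```

Call:
move_arm --motion '[[[0, 0, 0.02], [0, 0, 0]], [[0, 0, 0.04], [0, 0, 0]], [[0, 0, 0.055], [0, 0, 0]], [[0, 0, 0.06], [0, 0, 0]], [[0, 0, 0.06], [0, 0, 0]]]'

```text
t: 12.25
ee_pos: [480.8, -39.1, 36.9]
orientation: [-3.113, 0.424, 0.0]
ft_force: [0.1, 1.0, -2.7]
width: 34.3
```

Run:
```python
from h import *
p,R,o=cur(); print(o['t'],p,aof(R),o['ft_force'],o['moment'],o['width'])
im=wsnap('w7.png')
```

```text
12.25 [480.77832362 -39.11329902  36.89198002] -0.27064345375543886 [ 0.1408245   0.95963362 -2.72466379] [-0.09155903  0.07038003 -0.01801525] 34.315610678259176
```

View pics/w7.png

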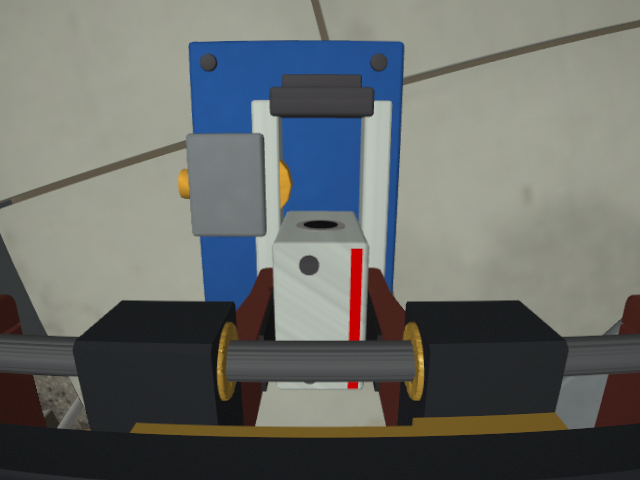

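Call:
move_arm --motion '[[[0, 0, 0.005], [0, 0, 0]], [[0, 0, 0.005], [0, 0, 0]], [[0, 0, 0.005], [0, 0, 0]], [[0, 0, 0.005], [0, 0, 0]], [[0, 0, 0.005], [0, 0, 0]]]' --gripper 0.65

```text
t: 12.92
ee_pos: [480.8, -39.1, 36.2]
orientation: [-3.113, 0.424, -0.0]
ft_force: [-0.0, 0.1, -0.2]
width: 56.7
```

Run:
```python
from h import *
p,R,o=cur(); print(o['t'],p,aof(R),o['ft_force'],o['width'])
plan(p,R,[*pl(0,-97),36],down(w))
```

```text
12.925 [480.81594954 -39.13360901  36.21224659] -0.2706959371804013 [-0.03509751  0.0661854  -0.1892877 ] 56.6853060889736
shift [0.0015 0.3343 0.0014] turn [-0.     -0.0001 -0.0016]
```

Call:
move_arm --motion '[[[0, 0.1, 0], [0, 0, 0]], [[0, 0.22, 0], [0, 0, 0]], [[0, 0.34, 0], [0, 0, 0]], [[0, 0.34, 0], [0, 0, 0]], [[0, 0.34, 0], [0, 0, 0]]]'

```text
t: 13.55
ee_pos: [467.1, -88.6, 36.2]
orientation: [-3.113, 0.425, -0.0]
ft_force: [-0.6, -0.3, 1.8]
width: 56.9
```

Call:
move_arm --motion '[[[0, 0, 0], [0, 0, 0]], [[0, 0, 0], [0, 0, 0]], [[0, 0, 0], [0, 0, 0]], [[0, 0, 0], [0, 0, 0]], [[0, 0, 0], [0, 0, 0]]]' --gripper 0

```text
t: 14.18
ee_pos: [467.2, -88.2, 36.2]
orientation: [3.113, -0.424, -0.0]
ft_force: [0.6, 0.2, 0.1]
width: 10.6
```

Run:
```python
from h import *
im=wsnap('w8.png')
p,R,o=cur(); print(o['t'],p,aof(R),o['ft_force'],o['width'])
plan(p,R,[*pl(1,-50),34],down(w))
```

```text
14.225 [467.1593193  -88.24186969  36.18495981] -0.27057789639857766 [-0.59792872  0.03428982 -0.46704327] 6.862563773001534
shift [ 0.0078 -0.3189  0.0146] turn [ 0.      0.     -0.0015]
```

View pics/w8.png

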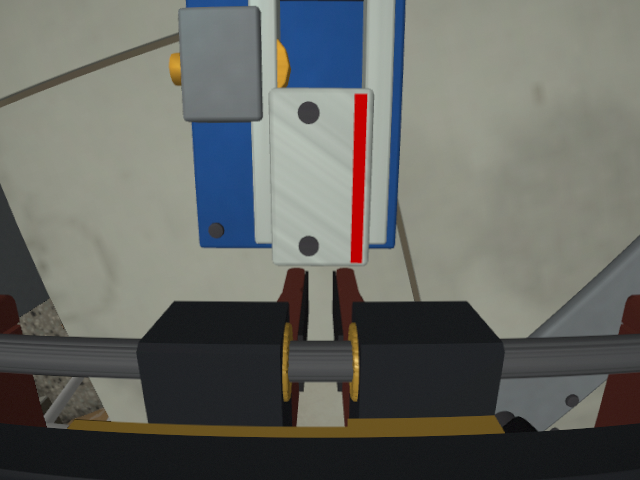

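Call:
move_arm --motion '[[[0.007, -0.08, 0.01], [0, 0, 0]], [[0.007, -0.15, 0.01], [0, 0, 0]], [[0.007, -0.22, 0.01], [0, 0, 0]], [[0.007, -0.29, 0.01], [0, 0, 0]], [[0.007, -0.345, 0.01], [0, 0, 0]]]'

```text
t: 14.85
ee_pos: [483.6, -38.4, 35.0]
orientation: [3.112, -0.423, 0.004]
ft_force: [1.8, -5.4, 1.6]
width: 0.2
```

```bash
cat >> h.py <<'E'
def nf():
    p,R,o=cur(); c,s=np.cos(w),np.sin(w); d=p[:2]-N
    f=o['ft_force']; print('t',o['t'],'nest xy',(c*d[0]+s*d[1]).round(2),(-s*d[0]+c*d[1]).round(2),'z',p[2].round(2),'a',aof(R).round(4),'Fnest',(c*f[0]+s*f[1]).round(2),(-s*f[0]+c*f[1]).round(2),f[2].round(2),'w',o['width'])
E
python3 - <<'E'
from h import *
nf(); wsnap('w9.png'); nf()
E
```

```text
t 14.85 nest xy 2.34 -45.42 z 35.03 a -0.27 Fnest 3.17 -4.69 1.57 w 0.24711817574410444
t 14.9 nest xy 2.13 -44.65 z 34.99 a -0.2699 Fnest 0.71 -0.02 0.45 w 0.36165553421192875
```

View pics/w9.png

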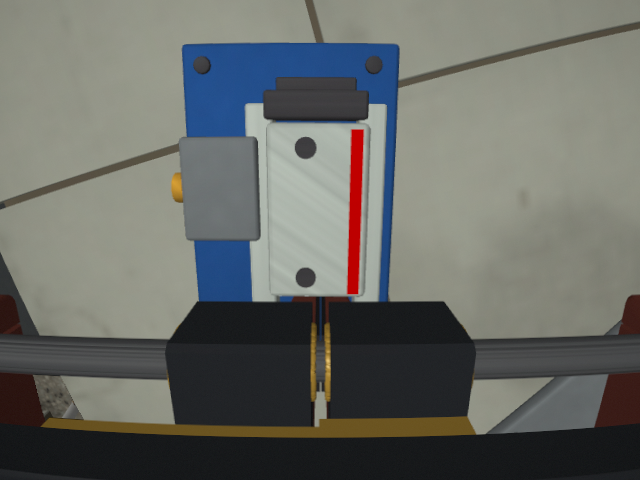

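Call:
move_arm --motion '[[[0, -0.008, 0], [0, 0, 0]], [[0, -0.015, 0], [0, 0, 0]], [[0, -0.021, 0], [0, 0, 0]], [[0, -0.027, 0], [0, 0, 0]], [[0, -0.027, 0], [0, 0, 0]]]'

```text
t: 15.52
ee_pos: [483.2, -35.5, 34.8]
orientation: [3.112, -0.423, 0.001]
ft_force: [-0.9, -8.0, 3.0]
width: 0.4
```

Run:
```python
from h import *
nf()
```

```text
t 15.525 nest xy 1.23 -42.66 z 34.84 a -0.2704 Fnest 1.25 -7.91 2.96 w 0.41183748723663766
```

Call:
move_arm --motion '[[[0, -0.006, 0], [0, 0, 0]], [[0, -0.012, 0], [0, 0, 0]], [[0, -0.012, 0], [0, 0, 0]], [[0, -0.012, 0], [0, 0, 0]], [[0, -0.012, 0], [0, 0, 0]]]'

```text
t: 16.15
ee_pos: [483.2, -35.3, 35.0]
orientation: [3.11, -0.422, -0.0]
ft_force: [-2.7, -20.8, 6.9]
width: 0.6
```

Run:
```python
from h import *
nf(); wsnap('w10.png'); nf()
a=cv2.imread('pics/w10.png'); cv2.imwrite('pics/w10c.png',cv2.resize(a[60:310,170:420],(600,600),interpolation=cv2.INTER_CUBIC))
```

```text
t 16.15 nest xy 1.17 -42.49 z 34.99 a -0.2699 Fnest 2.91 -20.79 6.94 w 0.5936914515283698
t 16.2 nest xy 1.17 -42.47 z 35.0 a -0.2699 Fnest 2.5 -19.57 6.35 w 0.4731356113463226
```

View pics/w10c.png

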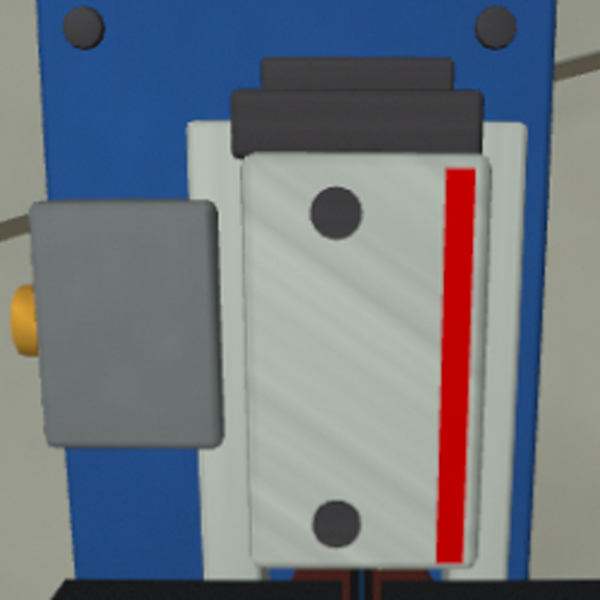

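Call:
move_arm --motion '[[[0, 0, 0], [0, 0, 0]], [[0, 0, 0], [0, 0, 0]], [[0, 0, 0], [0, 0, 0]], [[0, 0, 0], [0, 0, 0]], [[0, 0, 0], [0, 0, 0]]]'

```text
t: 16.82
ee_pos: [483.2, -35.3, 35.0]
orientation: [3.11, -0.422, -0.0]
ft_force: [-2.8, -20.3, 6.7]
width: 0.4
```

Run:
```python
from h import *
nf()
```

```text
t 16.825 nest xy 1.18 -42.48 z 35.01 a -0.2699 Fnest 2.69 -20.33 6.74 w 0.40834347520736985
```

Call:
move_arm --motion '[[[0, 0.015, 0], [0, 0, 0]], [[0, 0.06, 0], [0, 0, 0]], [[0, 0.2, 0], [0, 0, 0]], [[0, 0.35, 0], [0, 0, 0]], [[0, 0.35, -0.2], [0, 0, 0]]]'

```text
t: 17.45
ee_pos: [467.2, -84.2, 63.3]
orientation: [-3.112, 0.426, 0.008]
ft_force: [0.0, -0.2, 0.5]
width: 0.6
```

Run:
```python
from h import *
import pickle
nf(); im=wsnap('w11.png'); nf(); pickle.dump(im,open('w11.pkl','wb'))
a=cv2.imread('pics/w11.png')
for A in [(17+1.5,-30),(17+1.5,30),(-17+1.5,30),(-17+1.5,-30)]:
    q=proj(im,[*pl(*A),68])[0]; cv2.circle(a,(int(q[0]),int(q[1])),2,(0,255,0),-1)
cv2.imwrite('pics/w11d.png',a)
```

```text
t 17.45 nest xy -1.29 -93.93 z 63.33 a -0.2722 Fnest 0.08 -0.19 0.52 w 0.5750107747423059
t 17.5 nest xy 1.36 -93.3 z 67.13 a -0.2718 Fnest 1.73 -0.3 2.83 w 0.5618863718541571
```

View pics/w11d.png

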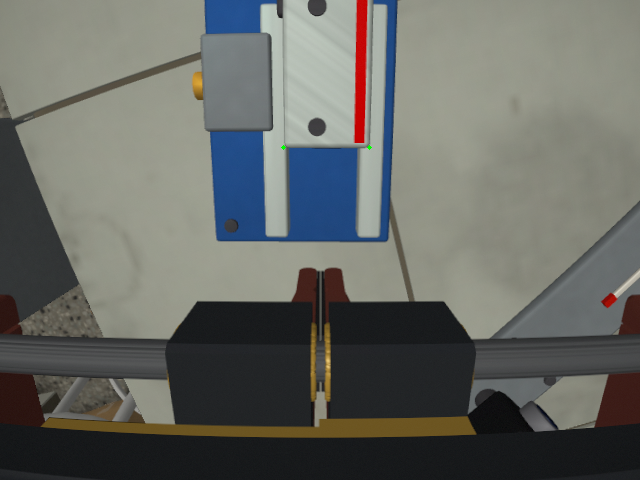

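Run:
```python
from h import *
p,R,o=cur(); print(p,aof(R)); plan(p,R,[672,-205,250],down(.245))
```

```text
[469.91675465 -84.31091791  67.13337072] -0.27182037746231713
shift [ 1.515   0.413  -1.2177] turn [-0.     -0.001  -0.4935]
```

Call:
move_arm --motion '[[[0, 0, -0.3], [0, 0, 0]], [[0, 0, -0.65], [0, 0, 0]], [[0.25, 0.1, -0.9], [0, 0, -0.1]], [[0.6, 0.2, -1], [0, 0, -0.2]], [[0.9, 0.3, -1], [0, 0, -0.3]]]' --gripper 0.9

```text
t: 18.12
ee_pos: [589.9, -164.0, 216.5]
orientation: [3.14, 0.075, 0.006]
ft_force: [0.0, -0.2, 0.2]
width: 47.2
```

Run:
```python
from h import *
p,R,o=cur(); print(p,aof(R),o['t']); plan(p,R,[672,-205,250],down(.245))
```

```text
[ 589.94310155 -163.96284247  216.51687932] 0.04751946809037279 18.125
shift [ 0.5343  0.2995 -0.221 ] turn [ 0.0012 -0.0034 -0.1886]
```

Call:
move_arm --motion '[[[0.2, 0.1, -0.1], [0, 0, -0.1]], [[0.4, 0.2, -0.2], [0, 0, -0.18]], [[0.5, 0.29, -0.2], [0, 0, -0.18]], [[0.5, 0.29, -0.2], [0, 0, -0.18]], [[0.5, 0.29, -0.2], [0, 0, -0.18]]]'

```text
t: 18.75
ee_pos: [663.3, -202.6, 243.8]
orientation: [-3.119, -0.364, 0.003]
ft_force: [-0.5, 1.0, 0.2]
width: 78.9
```

Run:
```python
from h import *
import pickle
im=wsnap('w12.png'); pickle.dump(im,open('w12.pkl','wb'))
p,R,o=cur(); print(p,aof(R),o['t'],o['width'])
for n in ['stand','lens','mirror_mid','handle_mid','sight']: print(n,[(np.round(x['location'],1),x['p']) for x in ctrl.pinpoint('wrist',n)])
```

```text
[ 663.37585323 -202.54002406  244.01882702] 0.23224932463582001 18.8 79.13446246644374
stand [(array([ 6.732e+02, -1.315e+02,  3.000e-01]), 0.96)]
lens [(array([ 565. , -196.4,   51.3]), 0.62)]
mirror_mid [(array([ 672.5, -132.3,   50.2]), 0.91), (array([ 673.3, -130.1,    0.7]), 0.15)]
handle_mid [(array([ 673.9, -129.4,  109.9]), 0.63)]
sight [(array([ 669.3, -131.4,   49.6]), 0.85)]
```

View pics/w12.png

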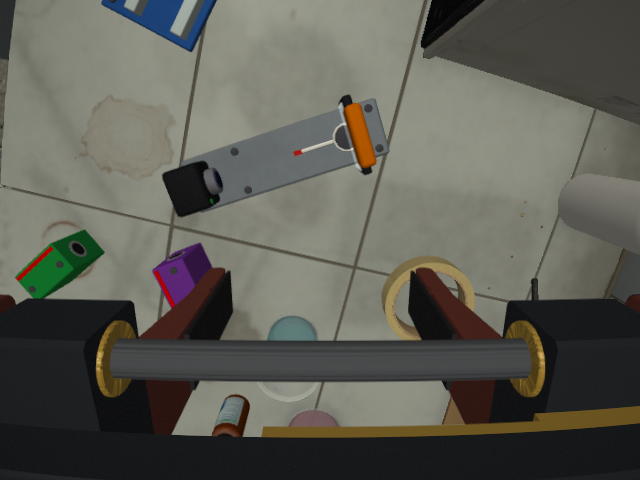

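Run:
```python
import cv2
a=cv2.imread('pics/w12.png')
cv2.imwrite('pics/w12c.png',cv2.resize(a[85:225,155:395],(800,467),interpolation=cv2.INTER_CUBIC))
cv2.imwrite('pics/w12e.png',cv2.resize(a[85:185,285:395],(660,600),interpolation=cv2.INTER_CUBIC))
```

```text
(no output)
```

View pics/w12c.png

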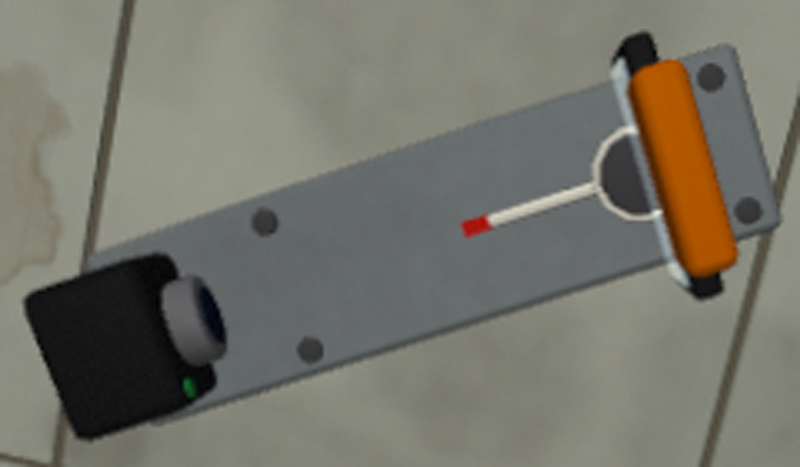

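View pics/w12e.png

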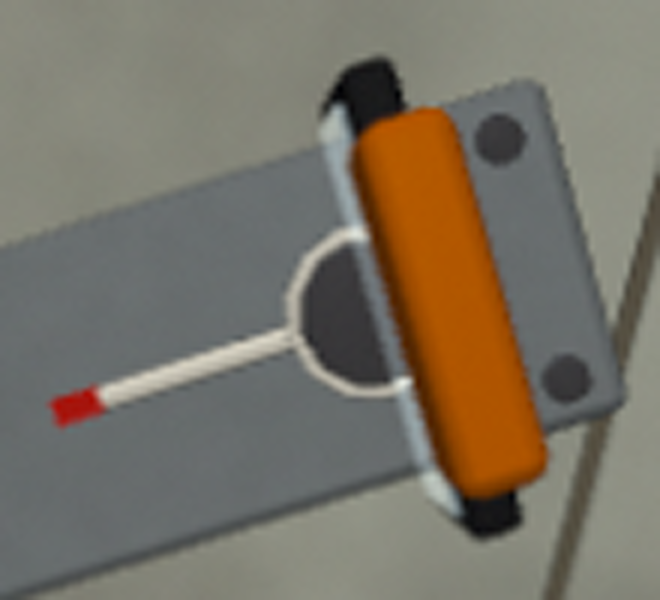

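Run:
```python
from h import *
import pickle
im=pickle.load(open('w12.pkl','rb'))
A=lambda l:[np.array(p)/3.333+[155,85]-.35 for p in l]; B=lambda l:[np.array(p)/6+[285,85]-.42 for p in l]
u=unproj(im,A([(88,255),(612,86)]),10); l=unproj(im,A([(155,424),(665,263)]),10)
for e in (u,l): d=e[0]-e[1]; print('edge yaw',np.degrees(np.arctan2(d[1],d[0])))
th=np.radians(-149)
def ang(e): d=e[0]-e[1]; return np.arctan2(d[1],d[0])
th=(ang(u)+ang(l))/2; X=np.array([np.cos(th),np.sin(th)]);Y=np.array([-X[1],X[0]])
print('width',[e[:,:2]@Y for e in(u,l)])
h=unproj(im,B([(452,303)]),122)[0]; print('handle centre',h, 'Y',h[:2]@Y)
hl=unproj(im,B([(353,160),(450,470),(455,130),(545,445)]),122); 
for i in (0,2): d=hl[i]-hl[i+1]; print('handle dir',np.degrees(np.arctan2(d[1],d[0]))-90,'; thick')
tip=unproj(im,B([(54,413)]),15)[0]; print('tip',tip)
ring=unproj(im,B([(288,330)]),15)[0]; print('ptr dir',np.degrees(np.arctan2(*(tip-ring)[1::-1])))
print('pivot from tip',tip[:2]-53*X,'pivot from handle',h[:2]+3.5*X)
m=(np.mean(u[:,:2]@Y)+np.mean(l[:,:2]@Y))/2; print('centreline Y',m)
```

```text
edge yaw -149.796136379832
edge yaw -149.4359259120049
width [array([427.12649195, 427.64453061]), array([481.87762924, 481.36088891])]
handle centre [ 675.19453668 -129.48988538  122.        ] Y 453.2134019117618
handle dir 31.820356487962016 ; thick
handle dir 30.86395645159824 ; thick
tip [ 626.3644052  -159.01497387   15.        ]
ptr dir -147.55847066945032
pivot from tip [ 672.08513196 -132.20797582] pivot from handle [ 672.17524341 -131.26015884]
centreline Y 454.5023851795838
```

Run:
```python
from h import *
P=np.array([672.2,-131.8]); D=pl(19,0); print('dot',D)
ad=np.arctan2(*(D-P)[::-1]); al=np.radians(-149.4)+2*np.pi
print(np.degrees(ad),np.degrees(al),'turn',(al-ad)/2,'normal',np.degrees((al+ad)/2))
a1=(al+ad)/2-np.pi; print('final a',a1)
n=np.array([np.cos(a1+np.pi),np.sin(a1+np.pi)])
print('final handle centre',P-3.5*n)
th0=np.radians(30.6)
a0=a1+.3; nm=al-((al-a1-np.pi)); 
h0=P-3.5*np.array([np.cos(al),np.sin(al)]); print('h0',h0)
p,R,o=cur(); print(p); plan(p,R,[*(h0+0),150],down(.25)); print(o['t'])
```

```text
dot [511.71670577   0.95041688]
140.40273655517092 210.59999999999997 turn 0.6125866865010621 normal 175.50136827758544
final a -0.0785159353907976
final handle centre [ 675.68921722 -132.07452351]
h0 [ 675.21259709 -130.01835504]
[ 664.11077228 -202.97626609  244.84651637]
shift [ 0.184  -0.4563  0.6323] turn [-0.    -0.    -0.017]
19.05
```

Call:
move_arm --motion '[[[0.06, -0.15, 0], [0, 0, 0]], [[0.12, -0.3, 0.15], [0, 0, -0.01]], [[0.186, -0.45, 0.3], [0, 0, -0.017]], [[0.186, -0.452, 0.5], [0, 0, -0.017]], [[0.186, -0.452, 0.632], [0, 0, -0.017]]]'

```text
t: 19.68
ee_pos: [675.6, -129.1, 148.5]
orientation: [-3.116, -0.393, 0.002]
ft_force: [0.6, -0.1, 0.1]
width: 79.3
```

Run:
```python
from h import *
im=wsnap('w13.png')
p,R,o=cur(); print(p,aof(R),o['t'],o['ft_force']); plan(p,R,[675.5,-131,94],down(.25))
```

```text
[ 674.26551502 -129.38622156  146.03613356] 0.2505441782455717 19.725 [-1.18421645 -0.24831209 -1.99369954]
shift [0.0067 0.0132 0.3469] turn [-0.0021  0.0039  0.0005]
```

View pics/w13.png

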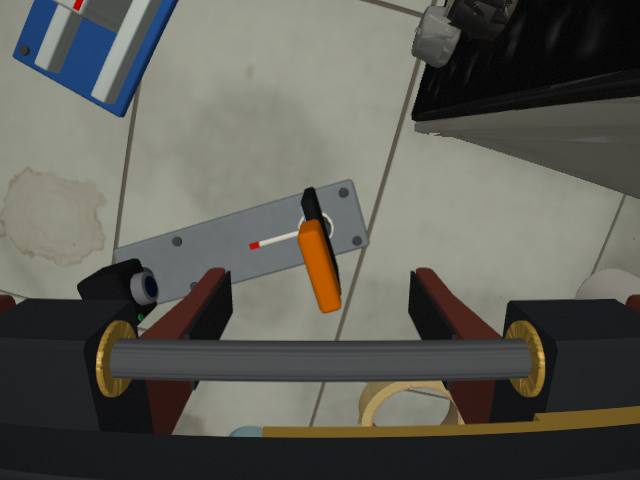

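Call:
move_arm --motion '[[[0.005, 0.01, 0.1], [0, 0, 0]], [[0.005, 0.01, 0.2], [0, 0, 0]], [[0.005, 0.01, 0.3], [0, 0, 0]], [[0.005, 0.01, 0.345], [0, 0, 0]], [[0.005, 0.01, 0.345], [0, 0, 0]]]'

```text
t: 20.35
ee_pos: [676.8, -132.2, 97.5]
orientation: [-3.117, -0.391, 0.001]
ft_force: [-0.5, -0.1, 0.5]
width: 79.1
```

Run:
```python
from h import *
im=wsnap('w14.png')
p,R,o=cur(); print(p,aof(R),o['t'],o['ft_force']); plan(p,R,[675.5,-131,94],down(.25))
```

```text
[ 677.15893411 -132.22722249   98.11341759] 0.24968232473192284 20.4 [-0.09364846 -0.03068908 -0.03863501]
shift [-0.0087 -0.0107  0.0274] turn [-0.     -0.     -0.0003]
```

View pics/w14.png

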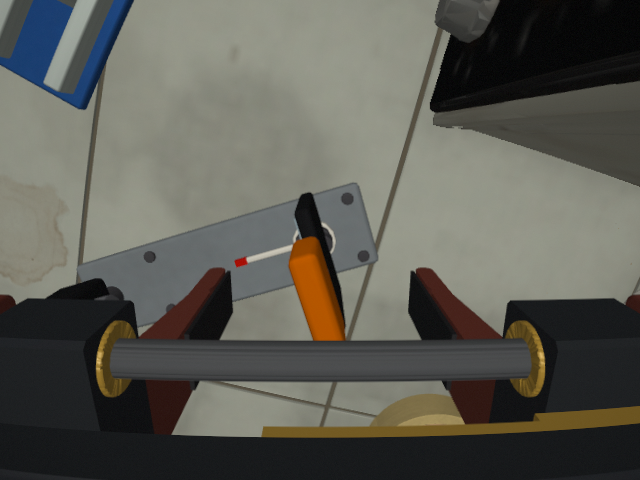

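Call:
move_arm --motion '[[[-0.009, -0.01, 0.025], [0, 0, 0]], [[-0.009, -0.01, 0.025], [0, 0, 0]], [[-0.009, -0.01, 0.025], [0, 0, 0]], [[-0.009, -0.01, 0.025], [0, 0, 0]], [[-0.009, -0.01, 0.025], [0, 0, 0]]]' --gripper 0

```text
t: 21.02
ee_pos: [675.5, -131.1, 94.5]
orientation: [3.117, 0.391, 0.0]
ft_force: [0.2, -0.1, 0.6]
width: 32.1
```

Call:
move_arm --motion '[[[0, 0, 0], [0, 0, 0]], [[0, 0, 0], [0, 0, 0]], [[0, 0, 0], [0, 0, 0]], [[0, 0, 0], [0, 0, 0]], [[0, 0, 0], [0, 0, 0]]]'

```text
t: 21.65
ee_pos: [675.8, -131.2, 94.5]
orientation: [3.117, 0.391, 0.001]
ft_force: [3.0, 0.6, -2.2]
width: 11.9
```

Run:
```python
from h import *
im=wsnap('w15.png')
p,R,o=cur(); print(p,aof(R),o['t'],o['ft_force'],o['width']); plan(p,R,[675.7,-132.1,94],down(-.0785))
```

```text
[ 675.79870731 -131.16227965   94.44952521] 0.24973521514819394 21.7 [ 3.41729455 -0.53331275 -1.67349605] 12.240368851723156
shift [-0.0022  0.0059  0.003 ] turn [ 3.000e-04 -8.000e-04  3.134e-01]
```

View pics/w15.png

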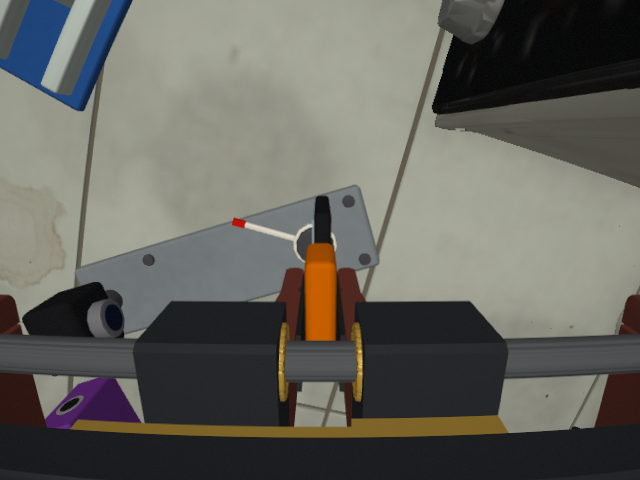

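Call:
move_arm --motion '[[[0, 0.0015, 0], [0, 0, 0.08]], [[-0.001, 0.003, 0], [0, 0, 0.16]], [[-0.002, 0.0045, 0], [0, 0, 0.24]], [[-0.002, 0.006, 0], [0, 0, 0.313]], [[-0.002, 0.006, 0], [0, 0, 0.313]]]'

```text
t: 22.32
ee_pos: [676.0, -132.3, 94.4]
orientation: [3.139, -0.124, 0.002]
ft_force: [5.5, -1.0, -2.8]
width: 11.5
```

Run:
```python
from h import *
import pickle
im=wsnap('w16.png'); pickle.dump(im,open('w16.pkl','wb'))
p,R,o=cur(); print(p,aof(R),o['t'],o['ft_force'],o['moment'],o['width'])
T=snap('top','top2.png');S=snap('scene','scene2.png'); pickle.dump((T,S),open('im2.pkl','wb'))
for c in ('top','scene','wrist'):
  for n in ('dot','seat','mirror_mid','lens','handle_mid','housing'):
    print(c,n,[(np.round(x['location'],1),round(x['p'],2)) for x in ctrl.pinpoint(c,n)])
a=cv2.imread('pics/top2.png');b=cv2.imread('pics/scene2.png')
cv2.imwrite('pics/f1.png',np.hstack([cv2.resize(a[160:290,230:360],(400,400)),cv2.resize(b[200:330,230:360],(400,400))]))
```

```text
[ 676.02228355 -132.26640217   94.49148168] -0.07817334282471686 22.375 [ 4.76908489 -0.9974802  -2.23301279] [-0.29297537 -0.70760558  0.01970593] 11.791480399359397
top dot [(array([ 532.6, -314.1,   39.4]), 0.73), (array([ 400.2, -313.5,   40.1]), 0.56), (array([ 566.5, -198. ,   50.3]), 0.36)]
top seat [(array([492. ,   3.9,   9.5]), 0.89)]
top mirror_mid [(array([ 621.6, -467.1,    1.9]), 0.23)]
top lens [(array([ 565. , -198.4,   50.2]), 0.7)]
top handle_mid []
top housing [(array([ 414.4, -324.2,    2.4]), 0.87), (array([ 546.9, -308.3,    2.5]), 0.87), (array([ 670. , -353.8,   -0.7]), 0.47), (array([494.5,   3.8,   6.1]), 0.45)]
scene dot [(array([ 402.5, -312.1,   41.4]), 0.89), (array([514.1,  -1.3,  51. ]), 0.76), (array([ 539. , -319.8,   38.3]), 0.72)]
scene seat [(array([494.4,   7.8,  10.5]), 0.65), (array([ 673.7, -130.5,   52.2]), 0.52)]
scene mirror_mid [(array([ 677.5, -128.8,   53.8]), 0.9)]
scene lens [(array([ 569. , -191.3,   51.4]), 0.66)]
scene handle_mid [(array([ 673.8, -136.4,  112.9]), 0.65)]
scene housing [(array([ 552.6, -311.2,    2.9]), 0.76), (array([493.8,   5.6,  10.4]), 0.66), (array([ 4.111e+02, -3.222e+02, -1.000e-01]), 0.59)]
wrist dot []
wrist seat [(array([492. ,   4.4,  11.3]), 0.57)]
wrist mirror_mid []
wrist lens []
wrist handle_mid [(array([ 675.7, -131.9,  106.8]), 0.55)]
wrist housing [(array([494.1,   6.3,   8.6]), 0.91)]
```

View pics/w16.png

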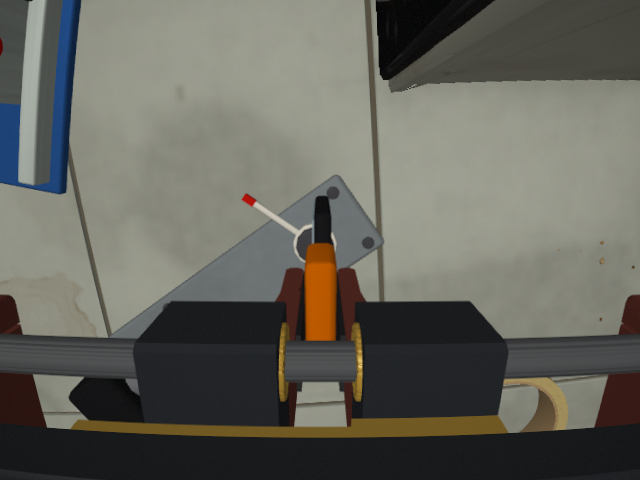

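View pics/f1.png

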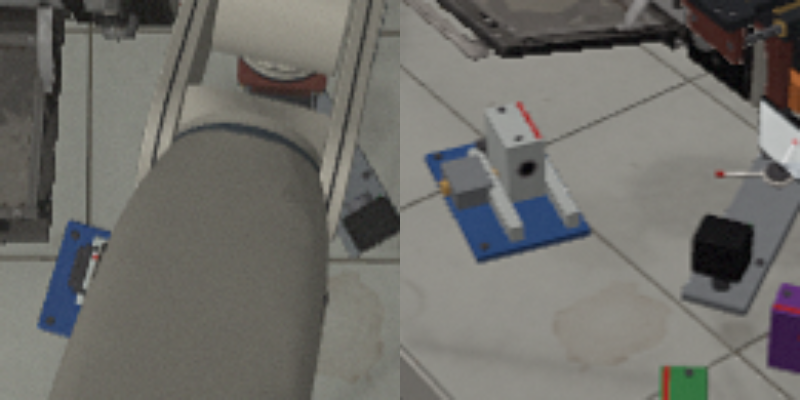

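Run:
```python
from h import *
import pickle
im=pickle.load(open('w16.pkl','rb'))
a=cv2.imread('pics/w16.png'); cv2.imwrite('pics/w16c.png',cv2.resize(a[170:280,230:370],(764,600),interpolation=cv2.INTER_CUBIC))
t,r=unproj(im,[(244,196.5),(299,235)],15)[:,:2]
P=np.array([672.2,-131.8]); D=pl(19,0)
for b in (P,r):
    d=(t-b)/np.linalg.norm(t-b); v=D-P; print(t,np.linalg.norm(t-b),np.degrees(np.arctan2(d[1],d[0])),'lateral',d[0]*v[1]-d[1]*v[0],'x',v@d)
```

```text
[631.63732746 -97.30659166] 53.2458977114412 139.62305297694215 lateral 2.834098336175842 x 208.25352048660002
[631.63732746 -97.30659166] 41.943525026462524 139.34718839578355 lateral 3.8367492570919666 x 208.23746123975883
```

View pics/w16c.png

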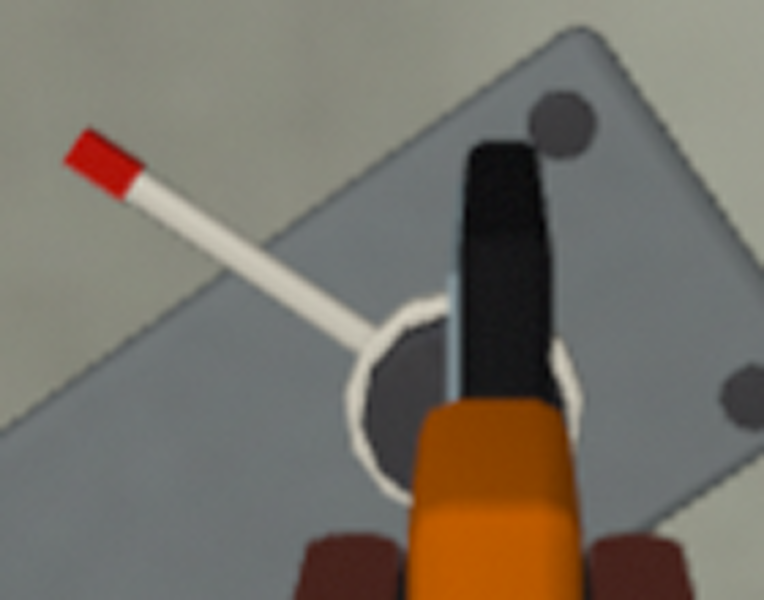

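Call:
move_arm --motion '[[[0, 0, 0], [0, 0, 0]], [[0, 0, 0], [0, 0, 0]], [[0, 0, 0], [0, 0, 0]], [[0, 0, 0], [0, 0, 0]], [[0, 0, 0], [0, 0, 0]]]'

```text
t: 24.0
ee_pos: [676.0, -132.3, 94.5]
orientation: [3.139, -0.122, 0.002]
ft_force: [4.7, -1.6, -2.1]
width: 11.8
```

Call:
move_arm --motion '[[[0, 0, 0], [0, 0, 0]], [[0, 0, 0], [0, 0, 0]], [[0, 0, 0], [0, 0, 0]], [[0, 0, 0], [0, 0, 0]], [[0, 0, 0], [0, 0, 0]]]'

```text
t: 24.62
ee_pos: [676.0, -132.3, 94.5]
orientation: [3.139, -0.122, 0.002]
ft_force: [6.1, -1.8, -2.8]
width: 11.6
```

Run:
```python
from h import *
p,R,o=cur(); print(p,aof(R),o['t'],o['ft_force'],o['width'],np.abs(o['qvel']).max())
print(ctrl.close_job())
```

```text
[ 676.00708239 -132.25895972   94.47209325] -0.07797720826938867 24.625 [ 6.07172875 -1.75619067 -2.83692681] 11.644750334682755 0.0023706823167735486
the job is handed in; nothing more can be done
None
```

I handed the job in at 24.6 s with the housing seated and released and the gripper still holding the mirror handle; no verdict is given.

- **Housing:** I put the aluminium housing in the nest with its dotted face to the stand. I then pushed it past the plunger with closed fingers until it met the stop. It stayed pressed there at about 20 N for about a second. After I let go, its rear top corners lay on the seated position predicted from my nest fit. I did not measure how far the plunger was pushed in.
- **Mirror:** I gripped the handle (opening 11.6 mm on a 12 mm bar) and turned it to about 0.61 rad. By the white pointer, the reflected line passes about 3–4 mm to the side of where the dot should be, against the 25 mm allowed. I worked out the dot's position from the nest fit. The scene camera's network put it within about 3 mm sideways but 3 mm too high. The arm was still at the end.
- **Disagreements:** The top and wrist networks gave no dot on the seated housing, and the top view was blocked by the arm. A steady 5–6 N side load on the wrist remained while I held the handle.
- **Bystanders:** I never went near the beaker, dropper bottle or stopwatch. I did not measure their positions again at the end.

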